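# Close up the stock drawer and press its label holder home

## Task

The drawer of the small wooden cabinet has been loaded: push it fully shut first. Then take the metal label holder out of its wooden stand, push it down behind the lip on top of the cabinet until its sprung seat is pressed right down to the stop, and finish still holding it pressed home there - do not let go. Leave the other things on the bench where they are.

Things in the scene. Friction and masses are not known exactly. Their poses are not given: they have to be found in the camera images.
- cabinet: low wooden bench cabinet, 200 deep (x) x 240 wide (y) x 110 mm high, fixed to the bench. Origin: centre of its underside; its x axis points from its drawer front to its back, z up. The drawer front is its -x face. A ledge for a label stands on its top near the front edge.
- cabinet_drawer0 (a joint): how far the drawer stands open (m): 0 shut (there is a stop), up to 0.134; it slides towards the cabinet's -x, with about 1 N of friction, and stays where it is left. The front panel is 83 mm high, 234 mm wide and reaches to 12 mm below the cabinet's top.
- cabinet_drawer0_handle (a point): middle of the drawer's handle bar, a dark steel bar about 11 mm thick and 120 mm long along the cabinet's y, 35 mm in front of the drawer front and about 38 mm below the cabinet's top; it moves with the drawer. Same axes as the cabinet.
- slot (a point): mouth of the label slot on the cabinet's top: middle of the gap, level with the lip's top, 140 mm above the bench, 35 mm behind the shut drawer's face. Cabinet's axes. Gap 10 mm wide (x, +-5), 100 mm long (y, cheeks at both ends). Lip in front: 6 mm thick, 30 mm above the cabinet's top. Back board behind: 8 mm thick, 15 mm higher than the lip, so the plate can be felt against it before lowering.
- seat (a joint): how far the sprung steel seat strip at the bottom of the slot is pressed down (m): 0 up, 0.008 at its stop (home). Its top lies 16 mm below the slot's mouth when up, 24 mm when home. The spring pushes up with 3.5 N at 0 and 9.1 N at the stop, and lifts the holder again when released.
- holder: the label holder: upright aluminium plate, 6 mm thick (x), lower part 80 wide (y) x 50 mm high, above it in the middle a grip tab 36 wide x 25 mm high (75 mm in all), white card on both faces, about 70 g. Origin: centre of its lower edge; z up, y along its width. The same either way round. It stands upright in the stand's kerf, lower edge 17 mm above the bench.
- stand: card stand: pale wooden block 60 (x) x 110 (y) x 35 mm high, fixed, with a kerf along its y, 9 mm wide and 18 mm deep, in which the label holder stands. Origin: centre of its underside. It is left or right of the cabinet, nearer the robot.
- bowl: bystander: turned wooden bowl, 110 mm across, 50 mm high; origin centre of its underside
- blank: bystander: pale round wood blank, 64 mm across, 25 mm high; origin centre of its underside
- gouge: bystander: turning gouge lying along its x, 290 mm long, 30 mm high; origin on the bench under its brass ferrule, 130 mm from the handle's end
- jar: bystander: amber glass jar with brass lid, 70 mm across, 90 mm high; origin centre of its underside
- tape: bystander: cardboard roll, 90 mm across, 50 mm high, standing on its end; origin centre of its underside
- mallet: bystander: wooden mallet lying with its handle along its x, head 64 mm across and 90 mm long; origin on the bench under the head's middle
- turned_box: bystander: small dark turned box with a knob, 52 mm across, 52 mm high, on the back part of the cabinet's top; origin centre of its underside

How it is judged:
By the outcome, as a careful person would: the job done as asked, in the order asked, and still so for the second after the job is handed in, while the arm keeps its last pose, push and grip.
It also fails if it takes over 50 s, if anything falls off the work surface, if the arm or the gripper's body presses on something with over 40 N, if the wrist force passes 120 N, or if a joint passes its speed limit or range.

## Robot

A 6-joint arm with a two-finger parallel gripper is mounted at the origin on the work surface. World frame = base frame: x ahead of the robot, y to its left, z up, the work surface at z = 0. Lengths are in m, angles in degrees, forces in N, time in s.
With the tool pointing down it reaches from about 0.275 to 0.75 m from the base axis. Payload 10.2 kg.
Tool frame: the origin (TCP) lies midway between the tips of the shut fingers; the grasp point (between the pads) lies behind it (robot.grasp_offset is the z of the grasp point in the tool frame, in m); z points along the fingers, y is the line along which they close (so a half turn about z gives the same grasp; the last joint's range is limited). The gripper opens to 88 mm and grips with 3 to 60 N. Pads are 18 mm wide; open, the fingers measure 123 mm over their backs; the gripper's body (75 mm by 187 mm) begins 45 mm behind the grasp point.
Start: joints at [-86.54, 17.928, 85.812, -0, 76.261, -12.8], TCP at [0.147, -0.504, 0.239] pointing down, gripper open.
Joint ranges: [-168.41, 168.41], [-55.51, 124.54], [10.69, 146.95], [-70.63, 250.63], [1, 178], [-165.06, 165.06]. Speed limits (degrees/s): [136.94, 136.94, 172.46, 180, 180, 180].

## Interface

Orientations are given as [roll, pitch, yaw] about the fixed x, y, z axes, in that order (R = Rz(yaw) Ry(pitch) Rx(roll)).
In Python, from plant import robot, vision, order gives the robot as it stands.
- The arm moves only by the tool jog_arm, never from a script. Its argument "moves" is a list that holds one entry, the list of rows, each a list of 7 numbers: the turn, a rotation vector about the tool's x, y, z normalised to -1 to 1, where 1 is 90 degrees, then the shift along the tool's x, y, z normalised to -1 to 1, where 1 is 0.1 m, then the gripper's target within -1 to 1 (shut at 1, half-way at 0, fully open at -1). A call has exactly 8 rows; each row shifts and turns the commanded pose from where the row before left it, along the tool's axes as they then stand; what a row does not reach is not made up. A row lasts 1/8 s, in which the tool goes at most 62.5 mm and 10.7 degrees, less where a joint would pass 70% of its speed; a pose out of reach is approached as far as the arm can. A call with a number of a shift or a turn outside -1 to 1 is refused whole. A call with a gripper value outside its range is refused whole. The fingers move at their own pace and stop on an object; "grip_force" is the grip in N (left out, the last holds). Time passes only in rows, so rows that do not move let the fingers close, or fill a call up. It gives the time, the measured TCP pose, the force, the opening and the grip force at its end, in the units of the state.
- robot.get_obs(): the state, without advancing time (a new reading comes with each control period).
- vision.snapshot(name): name is "side" or "top" or "wrist"; returns a dict with "image" (420x560x3 uint8, red, green, blue), "K" (3x3 intrinsics, pixels), "R" (3x3) and "t" (3): a world point X has camera coordinates R X + t; the wrist camera has in their place "mount" (4x4, takes a point from camera to tool coordinates, whose origin is the TCP and whose axes are the flange's). Camera axes: x right, y down, z forward; pixel columns grow to the right and rows downward; lengths in m; the calibration is good to about 2 mm. A picture is of the moment at which its call begins: read the wrist's pose just before it. There is no depth.
- order.finish_job(): hands the job in; it is judged then, once.
The state is a dict: "time": time; "joint_positions": joint angles; "joint_velocities": joint speeds; "joint_torque": joint torques, N m; "eef_pos": TCP position; "tool_rot": TCP orientation; "wrist_force": force on the tool from outside, world axes, zero at the start; "ft_torque": the same for the moment, N m; "grip_width": finger opening in m; "grip_force": force on a finger pad.
Only numpy, scipy, OpenCV 4.12 (cv2) and the standard library are available. Lean on these libraries where they do the work, as an engineer would, in place of code of your own. Each camera call takes 0.05 s, during which the arm holds its last target. There are 200 camera calls.

## Working session

There is one attempt and no reset: what is moved stays moved. The work goes in short steps, Python scripts to look and compute and a tool call to move; the robot and the scene stay as the last step left them, time stands still between calls to the robot, and variables do not carry over. Pictures are saved under pics/ and viewed, at most 10 in all, crops included, and the job is handed in when it is done.

Besides the shell and the picture viewer there is one more tool, called after "Emit:" as name([rows], argument=value, ...), one row to a line, values as JSON. jog_arm: Moves the arm, as the interface text tells. Its arguments: {"type":"object","properties":{"moves":{"type":"array","items":{"type":"array","items":{"type":"array","items":{"type":"number","minimum":-1,"maximum":1}}}},"grip_force":{"type":"number"}},"required":["moves"]}

```bash
ls; mkdir -p pics; python3 - <<'E'
from plant import robot, vision, order
import cv2, numpy as np, pickle
print(robot.get_obs(), robot.grasp_offset)
for n in("side","top"):
    s=vision.snapshot(n); pickle.dump(s,open(f"pics/{n}0.pkl","wb"))
    cv2.imwrite(f"pics/{n}0.png",s["image"][:,:,::-1]); print(n,s["K"].tolist(),s["R"].tolist(),s["t"])
E
```

```text
pics
{'time': 0.0, 'joint_positions': array([-8.65382037e+01,  1.79581590e+01,  8.58523369e+01, -8.24356756e-04,
        7.62601108e+01, -1.28005553e+01]), 'joint_velocities': array([-0.03356866,  0.02700886, -0.0327102 ,  0.00145068,  0.12854275,
       -0.09710595]), 'joint_torque': array([-1.10103687e-03, -4.02210760e+01, -2.52272344e+01,  6.93800510e-02,
        3.52872501e-02, -8.52454764e-05]), 'eef_pos': array([ 0.14698327, -0.50375993,  0.23818353]), 'tool_rot': array([-1.79930971e+02, -1.48628347e-02,  1.62625389e+01]), 'wrist_force': array([ 0.77576533, -0.31797548,  0.68897189]), 'ft_torque': array([ 0.03550123,  0.02769008, -0.01826294]), 'grip_force': 0.0, 'grip_width': 0.08802336980975592} -0.0187
side [[379.95914298648165, 0.0, 278.5517665987384], [0.0, 379.95914298648165, 213.2748470409303], [0.0, 0.0, 1.0]] [[0.99653833590987, -0.08302711630354226, -0.004224099940273676], [-0.05493405373641559, -0.6195102516066627, -0.7830640445674506], [0.06239867628461329, 0.7805853868172062, -0.6219267312838067]] [-0.55173847  0.14180339  1.02675924]
top [[437.7192096212535, 0.0, 288.1376920247627], [0.0, 437.7192096212535, 206.3560674155974], [0.0, 0.0, 1.0]] [[-0.028034406571613577, -0.9994040890184754, -0.020137996457657865], [-0.9845491384887985, 0.031090086911435114, -0.1723264355715756], [0.17284983641630228, 0.014995777705427, -0.9848340269821443]] [0.05129456 0.54603708 1.25515943]
```

View pics/side0.png

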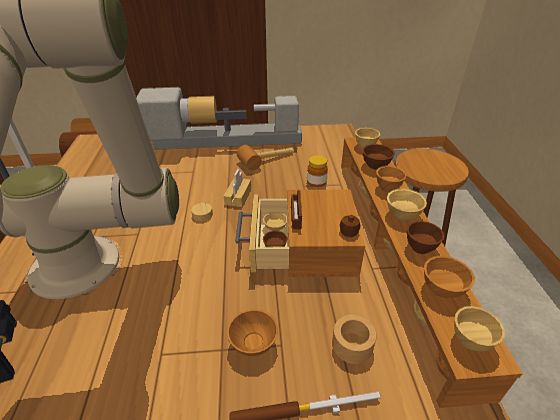

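View pics/top0.png

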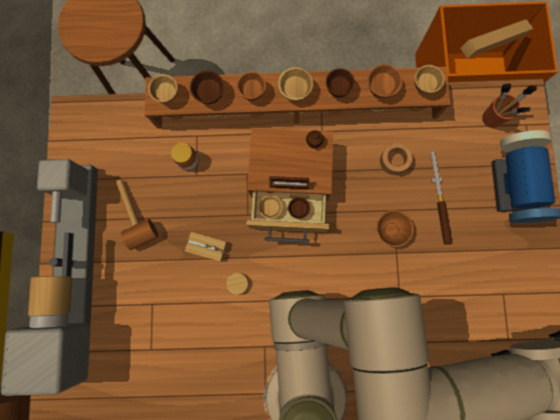

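Side view: cabinet around (325,230), drawer open with its handle at about (242,225), stand with holder at (238,190). Top view: cabinet top at (290,160), slot at (290,183), handle at (288,239), stand at (207,246). I'll enlarge both for pixel picks.

```bash
python3 - <<'E'
import cv2
a=cv2.imread("pics/top0.png")[120:270,165:365]; cv2.imwrite("pics/topc.png",cv2.resize(a,(800,600),interpolation=cv2.INTER_CUBIC))
a=cv2.imread("pics/side0.png")[155:285,205:375]; cv2.imwrite("pics/sidec.png",cv2.resize(a,None,fx=4.5,fy=4.5,interpolation=cv2.INTER_CUBIC))
E
```

```text
(no output)
```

View pics/topc.png

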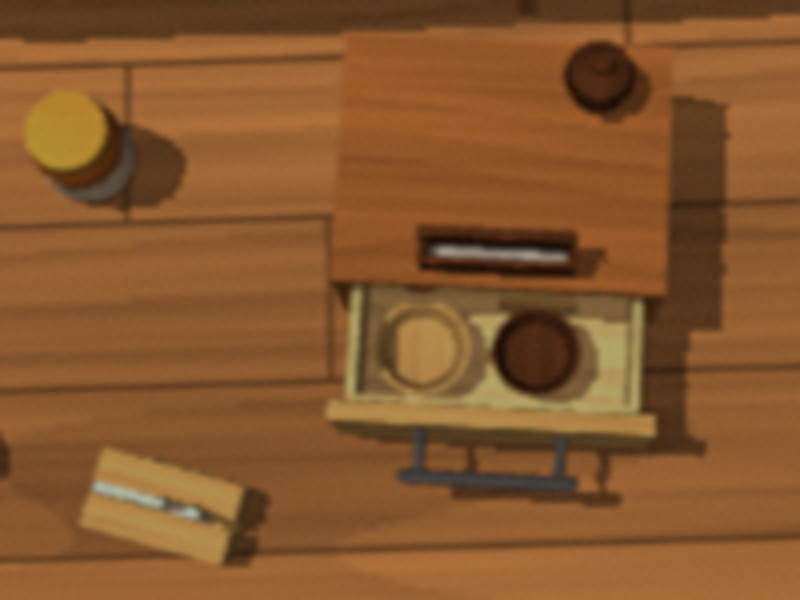

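View pics/sidec.png

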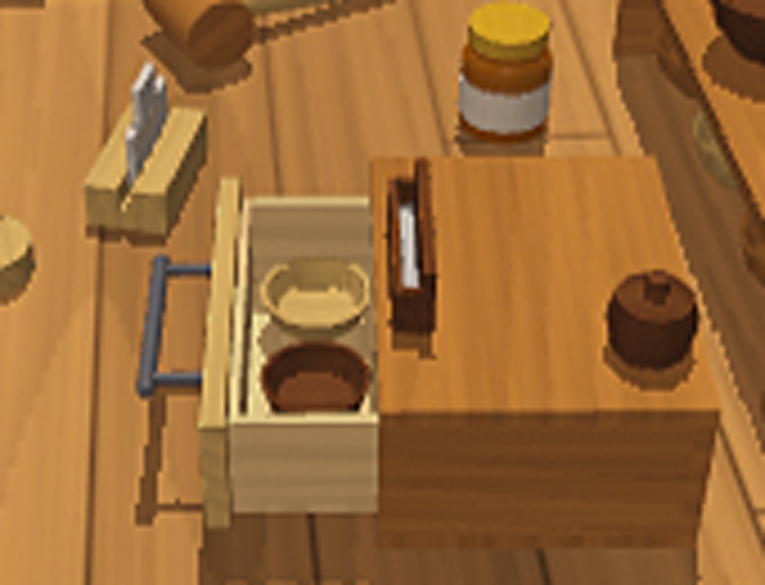

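Top crop: cabinet-top corners (345,32), (672,48), (663,297), (331,282); stand-top corners (105,448), (246,488), (222,565), (80,525); seat strip (430,250)–(568,257); handle (402,476)–(575,485). Side crop: cabinet-top corners (372,158), (655,158), (717,410), (378,412); holder standing upright in the stand's kerf, with its tab up.

```bash
cat > h.py <<'E'
import pickle, numpy as np
def ray(s,uv,z):
    d=s["R"].T@np.linalg.inv(s["K"])@np.array([uv[0],uv[1],1]); c=-s["R"].T@s["t"]
    return c+d*(z-c[2])/d[2]
T=pickle.load(open("pics/top0.pkl","rb")); S=pickle.load(open("pics/side0.pkl","rb"))
top=lambda x,y,z: ray(T,(165+(x+.5)/4-.5,120+(y+.5)/4-.5),z)
side=lambda x,y,z: ray(S,(205+(x+.5)/4.5-.5,155+(y+.5)/4.5-.5),z)
E
python3 - <<'E'
from h import *
np.set_printoptions(precision=4,suppress=True)
def P(n,f,pts,z):
    a=np.array([f(*p,z)[:2] for p in pts]); print(n,a.tolist() and a.round(4).tolist(),'mean',a.mean(0)); return a
def ang(v): return np.degrees(np.arctan2(v[1],v[0]))
for n,f,p in (("cabT",top,[(345,32),(672,48),(663,297),(331,282)]),("cabS",side,[(655,158),(717,410),(378,412),(372,158)])):
    a=P(n,f,p,.11); print(ang(a[0]-a[3]),ang(a[1]-a[2]),ang(a[0]-a[1])-90,ang(a[3]-a[2])-90,[np.linalg.norm(a[i]-a[i-1]) for i in range(4)])
a=P("stand",top,[(105,448),(246,488),(222,565),(80,525)],.035); print(ang(a[0]-a[1])-90,ang(a[3]-a[2])-90,ang(a[0]-a[3]),[np.linalg.norm(a[i]-a[i-1]) for i in range(4)])
P("seat",top,[(430,250),(568,257)],.124)
P("lip/board outer",top,[(418,226),(577,235)],.155)
P("handle",top,[(402,476),(575,485)],.072)
P("panel front top",top,[(328,420),(655,434)],.098)
P("handleS",side,[(160,262),(146,386)],.072)
P("tabtopS",side,[(150,66)],.092)
P("holder low T",top,[(93,487),(210,516)],.067)
E
```

```text
cabT [[0.774, 0.1367], [0.7533, -0.1017], [0.5686, -0.0869], [0.5872, 0.1492]] mean [0.6708 0.0243]
-3.8311291874694473 -4.582144968645127 -4.956165373526758 -4.488235804031234 [np.float64(0.18725244205262362), np.float64(0.2392852373575216), np.float64(0.18528617669182446), np.float64(0.23682607891301893)]
cabS [[0.7751, 0.1322], [0.7538, -0.1043], [0.5712, -0.0899], [0.5921, 0.1485]] mean [0.673  0.0216]
-5.1094232436069555 -4.5284348571949575 -5.135751377793724 -5.016931764818793 [np.float64(0.18367714146893166), np.float64(0.23748250230334617), np.float64(0.1831910709348386), np.float64(0.23934034406334198)]
stand [[0.4821, 0.3281], [0.449, 0.2225], [0.3926, 0.2405], [0.4252, 0.3462]] mean [0.4372 0.2843]
-17.410970507268672 -17.13539591260937 -17.58233691760818 [np.float64(0.0596991099346144), np.float64(0.11064980992754775), np.float64(0.05916769563390868), np.float64(0.11056054339718371)]
seat [[0.605, 0.0772], [0.5967, -0.0201]] mean [0.6009 0.0285]
lip/board outer [[0.615, 0.0835], [0.605, -0.026]] mean [0.61   0.0288]
handle [[0.4507, 0.1037], [0.4404, -0.0208]] mean [0.4455 0.0415]
panel front top [[0.4895, 0.1538], [0.4724, -0.0779]] mean [0.481 0.038]
handleS [[0.452, 0.0999], [0.4433, -0.0163]] mean [0.4477 0.0418]
tabtopS [[0.447, 0.3037]] mean [0.447  0.3037]
holder low T [[0.4499, 0.3289], [0.4263, 0.2436]] mean [0.4381 0.2862]
```

Emit:
jog_arm([
  [[0,0,0.078,0,0,0,1],[0,0,0.078,0,0,0,1],[0,0,0.078,0,0,0,1],[0,0,0,0.176,-0.474,0,1],[0,0,0,0.176,-0.474,0,1],[0,0,0,0.176,-0.474,0,1],[0,0,0,0.176,-0.474,0,1],[0,0,0,0.176,-0.474,0,1]],
], grip_force=20)

```text
time: 1.1
eef_pos: [0.2549, -0.2736, 0.2386]
tool_rot: [-180.0, 0.0, -4.8]
wrist_force: [0.6, 0.2, 0.8]
grip_width: 0.0101
grip_force: 0.0
```

Emit:
jog_arm([
  [[0,0,0,0.176,-0.474,0,1],[0,0,0,0.176,-0.474,0,1],[0,0,0,0.176,-0.474,0,1],[0,0,0,0.176,-0.474,0,1],[0,0,0,0.176,-0.474,0,1],[0,0,0,0.176,-0.474,0,1],[0,0,0,0.176,-0.474,0,1],[0,0,0,0,0,0,1]],
])

```text
time: 2.1
eef_pos: [0.4053, 0.0475, 0.2383]
tool_rot: [-180.0, 0.1, -4.5]
wrist_force: [-0.3, -0.4, -0.3]
grip_width: 0.0005
grip_force: 0.0
```

Emit:
jog_arm([
  [[0,0,0,0,0,0.46,1],[0,0,0,0,0,0.46,1],[0,0,0,0,0,0.46,1],[0,0,0,0,0,0.46,1],[0,0,0,0.1,0,0,1],[0,0,0,0.12,0,0,1],[0,0,0,0.12,0,0,1],[0,0,0,0.12,0,0,1]],
])

```text
time: 3.1
eef_pos: [0.4523, 0.0411, 0.0558]
tool_rot: [180.0, -0.1, -4.8]
wrist_force: [-2.2, 0.1, 1.5]
grip_width: 0.0003
grip_force: 0.7
```

Emit:
jog_arm([
  [[0,0,0,0.12,0,0,1],[0,0,0,0.12,0,0,1],[0,0,0,0.1,0,0,1],[0,0,0,0.08,0,0,1],[0,0,0,0.06,0,0,1],[0,0,0,0.05,0,0,1],[0,0,0,0.03,0,0,1],[0,0,0,0.02,0,0,1]],
])

```text
time: 4.1
eef_pos: [0.5087, 0.0364, 0.0547]
tool_rot: [-180.0, 0.0, -4.8]
wrist_force: [-1.5, -0.5, -0.7]
grip_width: 0.0004
grip_force: 0.5
```

Still only sliding friction; creep on to the stop.

Emit:
jog_arm([
  [[0,0,0,0.03,0,0,1],[0,0,0,0.03,0,0,1],[0,0,0,0.02,0,0,1],[0,0,0,0.01,0,0,1],[0,0,0,0.01,0,0,1],[0,0,0,0.01,0,0,1],[0,0,0,0,0,0,1],[0,0,0,0,0,0,1]],
])

```text
time: 5.1
eef_pos: [0.5156, 0.0359, 0.0545]
tool_rot: [180.0, 0.6, -4.7]
wrist_force: [-25.1, 0.6, 17.6]
grip_width: 0.0
grip_force: 12.4
```

Emit:
jog_arm([
  [[0,0,0,-0.2,0,0,1],[0,0,0,-0.2,0,0,1],[0,0,0,0,0,-0.45,1],[0,0,0,0,0,-0.45,1],[0,0,0,0,0,-0.45,1],[0,0,0,0,0,-0.45,1],[0,0,-0.11,0,0,0,-1],[0,0,-0.11,0,0,0,-1]],
])

```text
time: 6.1
eef_pos: [0.4801, 0.0387, 0.2354]
tool_rot: [179.9, -0.1, 15.3]
wrist_force: [-0.4, -0.3, -0.1]
grip_width: 0.0185
grip_force: 0.0
```

Emit:
jog_arm([
  [[0,0,-0.11,0,0,0,-1],[0,0,-0.11,0,0,0,-1],[0,0,-0.11,0,0,0,-1],[0,0,-0.11,0,0,0,-1],[0,0,-0.11,0,0,0,-1],[0,0,-0.09,0,0,0,-1],[0,0,0,0,0,0,-1],[0,0,0,0,0,0,-1]],
])

```text
time: 7.1
eef_pos: [0.4799, 0.0388, 0.2348]
tool_rot: [180.0, -0.0, 72.4]
wrist_force: [-0.5, 0.2, -1.2]
grip_width: 0.0881
grip_force: 0.0
```

```bash
python3 - <<'E'
from plant import robot, vision
import cv2, pickle
o=robot.get_obs(); s=vision.snapshot("wrist"); s["obs"]=o; pickle.dump(s,open("pics/w1.pkl","wb"))
t=vision.snapshot("side"); pickle.dump(t,open("pics/s1.pkl","wb"))
a=cv2.resize(t["image"][155:285,205:375],None,fx=2.3,fy=2.3,interpolation=cv2.INTER_CUBIC)
b=s["image"]
c=cv2.copyMakeBorder(a,0,420-a.shape[0],0,0,cv2.BORDER_CONSTANT)[:420,:240] if 0 else a
print(s["mount"], s["K"])
cv2.imwrite("pics/w1.png",b[:,:,::-1]); cv2.imwrite("pics/s1.png",a[:,:,::-1])
E
```

```text
[[-8.09710021e-05 -9.52520583e-01 -3.04474190e-01  7.96636986e-02]
 [ 9.99999742e-01  1.40036796e-04 -7.04029828e-04 -1.55990031e-04]
 [ 7.13240492e-04 -3.04474169e-01  9.52520326e-01 -1.45908501e-01]
 [ 0.00000000e+00  0.00000000e+00  0.00000000e+00  1.00000000e+00]] [[309.47000986   0.         280.04388762]
 [  0.         309.47000986 206.14950534]
 [  0.           0.           1.        ]]
```

View pics/w1.png

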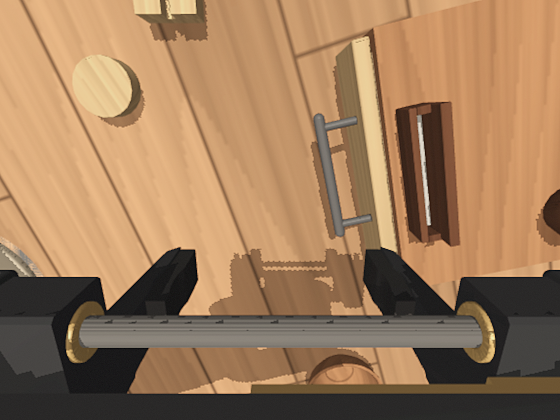

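View pics/s1.png

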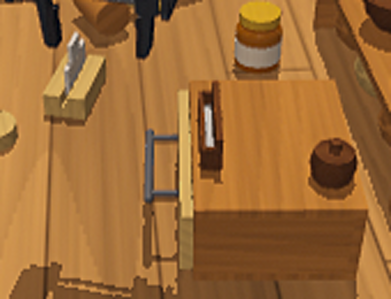

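Drawer is shut: in the wrist picture the panel (350–397, 40–250) lies against the cabinet; the slot is at about (397–459, 102–244). I'll enlarge the slot.

```bash
python3 - <<'E'
import cv2
a=cv2.imread("pics/w1.png")[95:250,340:480]; cv2.imwrite("pics/w1c.png",cv2.resize(a,None,fx=3.8,fy=3.8,interpolation=cv2.INTER_CUBIC))
E
```

```text
(no output)
```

View pics/w1c.png

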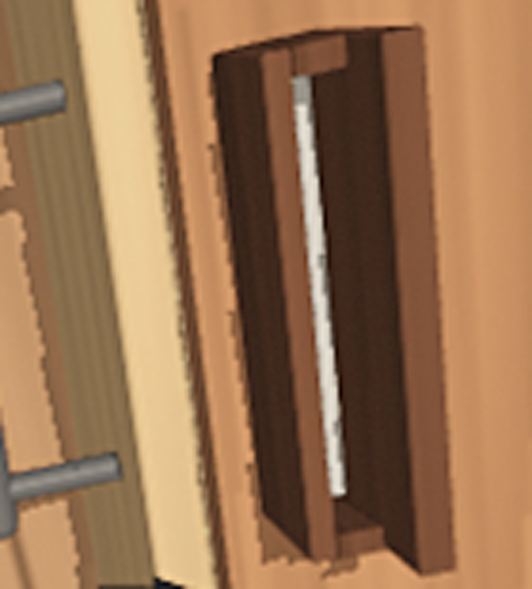

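Emit:
jog_arm([
  [[0,0,0,0.455,0.22,0,-1],[0,0,0,0.455,0.22,0,-1],[0,0,0,0.455,0.22,0,-1],[0,0,0,0.455,0.22,0,-1],[0,0,0,0,0,0,-1],[0,0,0,0,0,0,-1],[0,0,0,0,0,0,-1],[0,0,0,0,0,0,-1]],
])

```text
time: 8.2
eef_pos: [0.618, 0.1856, 0.2353]
tool_rot: [180.0, -0.0, 72.5]
wrist_force: [0.4, 0.7, 0.1]
grip_width: 0.0879
grip_force: 0.0
```

Slot crop: lip top between edges (262,50)–(312,560) and (290,45)–(333,560); board top between (383,32)–(420,572) and (422,28)–(455,570); seat strip visible between.

```bash
cat >> h.py <<'E'
from scipy.spatial.transform import Rotation as Ro
def wcam(s):
    M=np.eye(4); M[:3,:3]=Ro.from_euler("xyz",s["obs"]["tool_rot"],degrees=True).as_matrix(); M[:3,3]=s["obs"]["eef_pos"]
    C=np.linalg.inv(M@s["mount"]); return dict(K=s["K"],R=C[:3,:3],t=C[:3,3])
E
python3 - <<'E'
from h import *
s=pickle.load(open("pics/w1.pkl","rb")); W=wcam(s)
f=lambda x,y,z: ray(W,(340+(x+.5)/3.8-.5,95+(y+.5)/3.8-.5),z)
yaw=np.radians(-4.8); ex=np.array([np.cos(yaw),np.sin(yaw)]); ey=np.array([-ex[1],ex[0]])
for n,a,b,z in (("lip out",(262,50),(312,560),.14),("lip in",(290,45),(333,560),.14),("board in",(383,32),(420,572),.155),("board out",(422,28),(455,570),.155)):
    A=f(*a,z)[:2];B=f(*b,z)[:2]; d=A-B; m=(A+B)/2
    print(n,m.round(4),"yaw",np.degrees(np.arctan2(d[1],d[0]))-90,"len",np.linalg.norm(d),"cab-frame",m@ex,m@ey)
E
```

```text
lip out [0.5899 0.0302] yaw -4.650415334800044 len 0.11127118769194407 cab-frame 0.5852830948459365 0.07950336905564023
lip in [0.5948 0.0292] yaw -5.0814294462290235 len 0.11203299269897046 cab-frame 0.5902731482259208 0.07884912989077973
board in [0.6059 0.029 ] yaw -4.614367614992531 len 0.1103737269037968 cab-frame 0.6013284277159751 0.07955268787403295
board out [0.6128 0.0274] yaw -4.499458478234359 len 0.11066143095144605 cab-frame 0.6084048417248887 0.07853930509370097
```

Emit:
jog_arm([
  [[0,0,0,0.082,-0.404,0,-1],[0,0,0,0.082,-0.404,0,-1],[0,0,0,0.082,-0.404,0,-1],[0,0,0,0.082,-0.404,0,-1],[0,0,0,0.082,-0.404,0,-1],[0,0,0,0,0,0.3,-1],[0,0,0,0,0,0.3,-1],[0,0,0,0,0,0,-1]],
])

```text
time: 9.2
eef_pos: [0.4368, 0.2851, 0.1737]
tool_rot: [-179.9, 0.1, 72.6]
wrist_force: [0.3, -0.9, 0.6]
grip_width: 0.0885
grip_force: 0.0
```

```bash
python3 - <<'E'
from plant import robot, vision
import cv2, pickle
o=robot.get_obs(); s=vision.snapshot("wrist"); s["obs"]=o; pickle.dump(s,open("pics/w2.pkl","wb"))
cv2.imwrite("pics/w2.png",s["image"][:,:,::-1]); print(o["eef_pos"],o["tool_rot"])
E
```

```text
[0.43678432 0.28514298 0.1736615 ] [-1.79850948e+02  1.18563456e-01  7.25754612e+01]
```

View pics/w2.png

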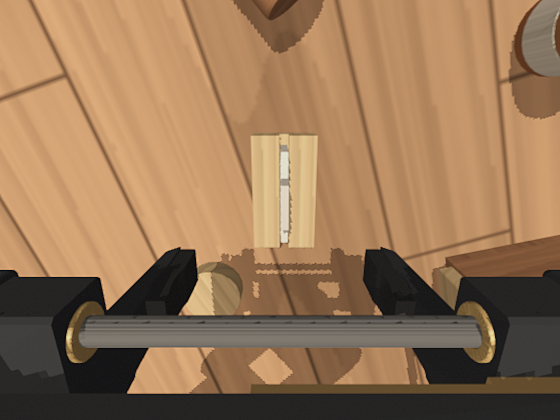

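Wrist view: stand's top (251–317, 135–247), the holder's strip in the kerf at column ≈285, rows 145–243; close to between the fingers, a few mm to the right. Work it out.

```bash
python3 - <<'E'
from h import *
s=pickle.load(open("pics/w2.pkl","rb")); W=wcam(s); o=s["obs"]
im=s["image"].astype(int)[130:255,255:312]; m=(im.min(2)>140)&(im.max(2)-im.min(2)<45)
for r in range(0,125,5):
    c=np.flatnonzero(m[r]); print(130+r,(255+c.min(),255+c.max()) if len(c) else None,end=" ")
a=np.array([ray(W,p,.035) for p in [(251.5,135),(317.5,135),(315,247),(253,247)]]); c=a.mean(0); print("\nstand",c)
print([np.linalg.norm(a[i]-a[i-1]) for i in range(4)])
d=a[0]-a[3]; e=a[1]-a[2]; print("yaw",np.degrees(np.arctan2(d[1],d[0])),np.degrees(np.arctan2(e[1],e[0])))
R=Ro.from_euler("xyz",o["tool_rot"],degrees=True).as_matrix(); print("tool delta",R.T@(c-o["eef_pos"]))
# predicted pixels of holder for shift k along its width
for k in (-.01,0,.01):
  for yy,z in ((.04,.067),(.018,.092),(-.018,.092),(-.04,.067)):
    X=np.array([c[0],c[1],z])+R[:,0]*(yy+k); q=W["K"]@(W["R"]@X+W["t"]); print((q[:2]/q[2]).round(0),end=" ")
  print()
E
```

```text
130 None 135 None 140 None 145 None 150 None 155 (np.int64(280), np.int64(288)) 160 (np.int64(280), np.int64(288)) 165 (np.int64(280), np.int64(288)) 170 (np.int64(280), np.int64(288)) 175 (np.int64(280), np.int64(288)) 180 (np.int64(281), np.int64(281)) 185 (np.int64(281), np.int64(287)) 190 (np.int64(280), np.int64(288)) 195 (np.int64(280), np.int64(288)) 200 (np.int64(280), np.int64(288)) 205 (np.int64(280), np.int64(288)) 210 (np.int64(280), np.int64(288)) 215 (np.int64(280), np.int64(288)) 220 (np.int64(280), np.int64(288)) 225 (np.int64(280), np.int64(288)) 230 (np.int64(280), np.int64(287)) 235 (np.int64(281), np.int64(287)) 240 (np.int64(281), np.int64(287)) 245 None 250 None 
stand [0.44000732 0.28451857 0.035     ]
[np.float64(0.11051011752748713), np.float64(0.05932408794630113), np.float64(0.11042824417939556), np.float64(0.06250990025615238)]
yaw 71.73541325355144 73.3877737484748
tool delta [0.00065631 0.00362279 0.13865148]
[285. 170.] [285. 204.] [285. 247.] [284. 257.] 
[285. 158.] [285. 192.] [285. 235.] [284. 247.] 
[285. 145.] [285. 179.] [285. 224.] [284. 237.]
```

Emit:
jog_arm([
  [[0,0,0,0.105,0.025,0,-1],[0,0,0,0,0,0.36,-1],[0,0,0,0,0,0.36,-1],[0,0,0,0,0,0.36,-1],[0,0,0,0,0,0,1],[0,0,0,0,0,0,1],[0,0,0,0,0,0,1],[0,0,0,0,0,0,1]],
], grip_force=5)

```text
time: 10.25
eef_pos: [0.4437, 0.2952, 0.0677]
tool_rot: [179.9, -0.1, 72.6]
wrist_force: [0.1, -0.1, 0.1]
grip_width: 0.0503
grip_force: 0.0
```

Emit:
jog_arm([
  [[0,0,0,0,0,0,1],[0,0,0,0,0,0,1],[0,0,0,0,0,0,1],[0,0,0,0,0,0,1],[0,0,0,0,0,0,1],[0,0,0,0,0,0,1],[0,0,0,0,0,0,1],[0,0,0,0,0,0,1]],
])

```text
time: 11.25
eef_pos: [0.4432, 0.295, 0.0667]
tool_rot: [-180.0, 0.0, 72.6]
wrist_force: [-0.3, -0.2, -0.8]
grip_width: 0.0062
grip_force: 5.0
```

Emit:
jog_arm([
  [[0,0,0,0,0,0,1],[0,0,0,0,0,0,1],[0,0,0,0,0,-0.1,1],[0,0,0,0,0,-0.2,1],[0,0,0,0,0,-0.4,1],[0,0,0,0,0,-0.5,1],[0,0,0,0,0,-0.5,1],[0,0,0,0,0,0,1]],
], grip_force=40)

```text
time: 12.25
eef_pos: [0.4443, 0.2955, 0.2408]
tool_rot: [179.7, -0.3, 72.6]
wrist_force: [0.9, 0.0, -1.1]
grip_width: 0.0055
grip_force: 40.0
```

Emit:
jog_arm([
  [[0,0,-0.07,0,0,0,1],[0,0,-0.071,0,0,0,1],[0,0,0,-0.42,0.287,0,1],[0,0,0,-0.42,0.287,0,1],[0,0,0,-0.42,0.287,0,1],[0,0,0,-0.42,0.287,0,1],[0,0,0,-0.42,0.287,0,1],[0,0,0,-0.42,0.287,0,1]],
])

```text
time: 13.25
eef_pos: [0.5943, 0.0282, 0.2356]
tool_rot: [-179.9, -0.0, 85.3]
wrist_force: [0.1, 1.0, -1.2]
grip_width: 0.0058
grip_force: 40.0
```

Emit:
jog_arm([
  [[0,0,0,0,0,0,1],[0,0,0,0,0,0,1],[0,0,0,0,0,0,1],[0,0,0,0,0,0,1],[0,0,0,0,0,0,1],[0,0,0,0,0,0,1],[0,0,0,0,0,0,1],[0,0,0,0,0,0,1]],
])

```text
time: 14.25
eef_pos: [0.5942, 0.0297, 0.2367]
tool_rot: [180.0, -0.0, 85.3]
wrist_force: [0.7, -0.0, -0.7]
grip_width: 0.0054
grip_force: 40.0
```

```bash
python3 - <<'E'
from plant import robot, vision
import cv2, pickle
o=robot.get_obs(); s=vision.snapshot("wrist"); s["obs"]=o; pickle.dump(s,open("pics/w3.pkl","wb"))
cv2.imwrite("pics/w3.png",s["image"][:,:,::-1]); print(o["eef_pos"],o["tool_rot"])
E
```

```text
[0.59415026 0.02968685 0.23672083] [ 1.79997185e+02 -7.08541469e-04  8.52877640e+01]
```

View pics/w3.png

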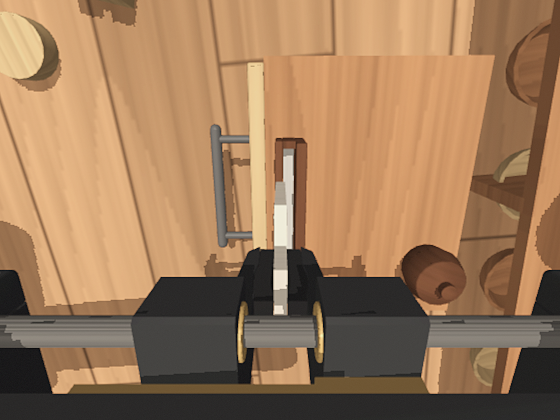

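Wrist view: holder upright in the fingers at column 280, parallel to the slot (seat strip at column 288, rows 150–250), slightly in front as planned. Lower beside the board and feel for it.

Emit:
jog_arm([
  [[0,0,0,0,0,0.2,1],[0,0,0,0,0,0.2,1],[0,0,0,0,0,0,1],[0,0,0,0,0.02,0,1],[0,0,0,0,0.02,0,1],[0,0,0,0,0.01,0,1],[0,0,0,0,0.01,0,1],[0,0,0,0,0,0,1]],
])

```text
time: 15.3
eef_pos: [0.6002, 0.0292, 0.1968]
tool_rot: [180.0, 0.0, 85.3]
wrist_force: [-0.7, 1.4, -1.0]
grip_width: 0.0056
grip_force: 40.0
```

Emit:
jog_arm([
  [[0,0,0,0,0.01,0,1],[0,0,0,0,0,0,1],[0,0,0,0,0,0,1],[0,0,0,0,0,0,1],[0,0,0,0,0.01,0,1],[0,0,0,0,0,0,1],[0,0,0,0,0,0,1],[0,0,0,0,0,0,1]],
])

```text
time: 16.3
eef_pos: [0.6021, 0.0291, 0.1967]
tool_rot: [180.0, -0.0, 85.3]
wrist_force: [-0.6, -0.6, -0.8]
grip_width: 0.0056
grip_force: 40.0
```

Emit:
jog_arm([
  [[0,0,0,0,0.01,0,1],[0,0,0,0,0,0,1],[0,0,0,0,0,0,1],[0,0,0,0,0.01,0,1],[0,0,0,0,0,0,1],[0,0,0,0,0,0,1],[0,0,0,0,0,0,1],[0,0,0,0,0,0,1]],
])

```text
time: 17.3
eef_pos: [0.6036, 0.029, 0.1967]
tool_rot: [-179.9, 0.0, 85.3]
wrist_force: [-4.4, -0.6, 1.8]
grip_width: 0.0056
grip_force: 40.1
```

Emit:
jog_arm([
  [[0,0,0,0,-0.027,0,1],[0,0,0,0,0,0,1],[0,0,0,0,0,0.04,1],[0,0,0,0,0,0.04,1],[0,0,0,0,0,0.04,1],[0,0,0,0,0,0.04,1],[0,0,0,0,0,0,1],[0,0,0,0,0,0,1]],
])

```text
time: 18.3
eef_pos: [0.6015, 0.0291, 0.1808]
tool_rot: [180.0, 0.0, 85.3]
wrist_force: [-0.7, 0.5, -0.1]
grip_width: 0.0061
grip_force: 40.0
```

Edge is in the slot freely (about 9 mm below the lip). Go on onto the seat.

Emit:
jog_arm([
  [[0,0,0,0,0,0.03,1],[0,0,0,0,0,0.03,1],[0,0,0,0,0,0.02,1],[0,0,0,0,0,0.02,1],[0,0,0,0,0,0.01,1],[0,0,0,0,0,0.01,1],[0,0,0,0,0,0,1],[0,0,0,0,0,0,1]],
])

```text
time: 19.3
eef_pos: [0.6015, 0.0291, 0.1692]
tool_rot: [180.0, 0.0, 85.3]
wrist_force: [-1.7, -0.4, 5.5]
grip_width: 0.0057
grip_force: 40.0
```

Emit:
jog_arm([
  [[0,0,0,0,0,0.01,1],[0,0,0,0,0,0.01,1],[0,0,0,0,0,0.01,1],[0,0,0,0,0,0.005,1],[0,0,0,0,0,0,1],[0,0,0,0,0,0,1],[0,0,0,0,0,0,1],[0,0,0,0,0,0,1]],
])

```text
time: 20.3
eef_pos: [0.6016, 0.0291, 0.1661]
tool_rot: [179.9, 0.0, 85.3]
wrist_force: [-1.6, 0.7, 8.0]
grip_width: 0.0058
grip_force: 40.0
```

Emit:
jog_arm([
  [[0,0,0,0,0,0.01,1],[0,0,0,0,0,0.005,1],[0,0,0,0,0,0.005,1],[0,0,0,0,0,0,1],[0,0,0,0,0,0,1],[0,0,0,0,0,0,1],[0,0,0,0,0,0,1],[0,0,0,0,0,0,1]],
])

```text
time: 21.3
eef_pos: [0.6019, 0.0291, 0.1656]
tool_rot: [179.8, 0.0, 85.3]
wrist_force: [-5.8, 0.3, 16.4]
grip_width: 0.0052
grip_force: 40.1
```

```bash
python3 - <<'E'
from plant import robot, vision
import cv2
t=vision.snapshot("side")["image"]; o=robot.get_obs(); print(o["eef_pos"],o["wrist_force"],o["time"])
cv2.imwrite("pics/s2.png",cv2.resize(t[140:300,195:375],None,fx=3.7,fy=3.7,interpolation=cv2.INTER_CUBIC)[:,:,::-1])
E
```

```text
[0.60192039 0.02911319 0.16559059] [-4.25159383  1.25398125 17.88318063] 21.35
```

View pics/s2.png

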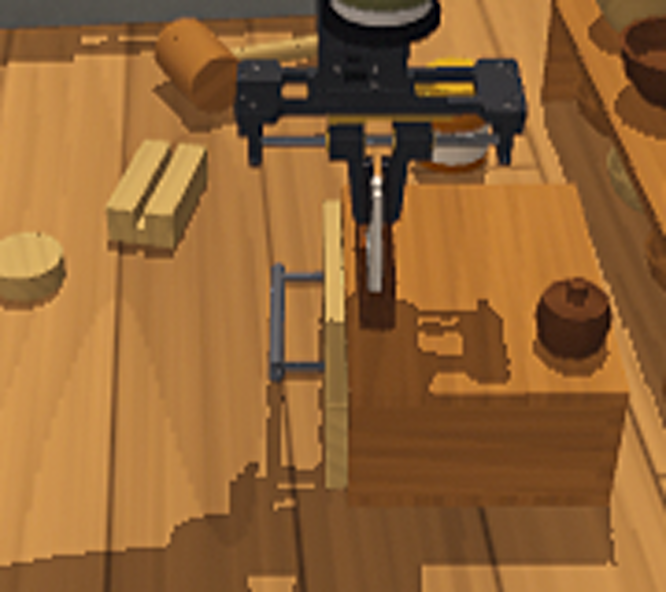

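The picture shows the drawer shut (panel at 325–347), the stand empty at (155,195), and the holder down in the slot at (375,240) between the fingers. It is pressed with 17.9 N, which is above the 9.1 N stop spring, and the height is where the stop should be. Hand in.

```bash
python3 -c "
from plant import order
print(order.finish_job())"
```

```text
the job is handed in; nothing more can be done
None
```

I pushed the drawer shut, moved the label holder from its stand into the slot, and handed the job in with the gripper still pressing it on the seat's stop at about 18 N, at 21.35 s of the 50 s allowed; no verdict came back.

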